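# Charge the bench mill with bisque shards and hold its lid down

### The arm

A 6-joint arm with a two-finger parallel gripper is mounted at the origin on the work surface. World frame = base frame: x ahead of the robot, y to its left, z up, the work surface at z = 0. Lengths are in mm, angles in degrees, forces in N, time in s.
With the tool pointing down it reaches from about 350 to 850 mm from the base axis. Payload 8.1 kg.
Tool frame: the origin (TCP) lies at the very end of the fingers, on their centre line; the grasp point (between the pads) lies 19 mm behind it; z points along the fingers, y is the line along which they close (so a half turn about z gives the same grasp; the last joint's range is limited). The gripper opens to 85 mm and grips with 20 to 120 N. Pads are 22 mm wide; open, the fingers measure 114 mm over their backs; the gripper's body (76 mm by 85 mm) begins 54 mm behind the grasp point. The pads swing forward as they close: fully open they stand 13 mm farther back than shut.
Start: joints at [-81.899, 7.471, 85.268, -0, 87.261, -4.893], TCP at [134.937, -584.634, 209.092] pointing down, gripper open.
Joint ranges: [-169.43, 169.43], [-51.17, 129.36], [1.28, 143.12], [-76.62, 256.62], [0, 156.53], [-152.29, 152.29]. Speed limits (degrees/s): [136.94, 136.94, 159.86, 180, 180, 180].

### API

Orientations are given as [roll, pitch, yaw] about the fixed x, y, z axes, in that order (R = Rz(yaw) Ry(pitch) Rx(roll)).
In Python, from bench import sense, eyes, job, models gives the robot as it stands. The module is installed in compiled form; this text tells all that it offers.
- The arm moves only by the tool apply_moves, never from a script. Its argument "rows" is a list of rows, each a list of 6 numbers: the shift along the tool's x, y, z in mm, then the turn, a rotation vector about the tool's x, y, z in rad. In form: [[dx, dy, dz, rx, ry, rz], ...]. A call has exactly 5 rows; each row shifts and turns the commanded pose from where the row before left it, along the tool's axes as they then stand; what a row does not reach is not made up. A row lasts 1/8 s, in which the tool goes at most 62.5 mm and 10.7 degrees, less where a joint would pass 70% of its speed; a pose out of reach is approached as far as the arm can. A call is refused whole if a number of a shift passes 62.5 or a number of a turn 0.188, either way. A call with a gripper value outside its range is refused whole. "fingers" is the finger opening in mm, from 0 to 85.4, set as the call begins (left out, the last holds). The fingers move at their own pace and stop on an object; "grip_force" is the grip in N (left out, the last holds). Time passes only in rows, so rows that do not move let the fingers close, or fill a call up. It gives the time, the measured TCP pose, the force, the opening and the grip force at its end, in the units of the state.
- sense(): the state, without advancing time (a new reading comes with each control period).
- eyes.snapshot(name): name is "side" or "top"; returns (picture, depth): 480x640x3 uint8, red, green, blue; 480x640 float32, mm along the optical axis (not along the pixel's ray), 0 where there is no reading.
- eyes.get_calibration(name): a dict with "intrinsics" (3x3 intrinsics, pixels), "R" (3x3) and "t" (3): a world point X has camera coordinates R X + t. Camera axes: x right, y down, z forward; pixel columns grow to the right and rows downward; lengths in mm; the calibration is good to about 2 mm. A picture is of the moment at which its call begins. get_calibration takes no time and is no camera call.
- job.hand_in(): hands the job in; it is judged then, once.
Trained networks look in the newest picture that a camera, given by its name, has taken for a name from the list of things; names that differ only in an ending like _2 or _b are one class to them, and where a whole thing is asked for, a point or a joint stands for the part that bears it (a point fixed in the world has none). Each returns a list of dicts, best first, with "confidence" (0 to 1); they miss things now and then, are a little off and sometimes report something else, mostly with a low value. They report only what shows in the picture. A call takes as long as a camera call.
- models.boxes_of(name, camera): "xyz" ([x, y, z] in mm, in world coordinates, good to about 4 mm: the middle of the surface that is visible of it).
- models.cut_out(name, camera): "pixels" (480x640 bool, what is visible of it).
- models.place_of(name, camera): "xyz" ([x, y, z] in mm, in world coordinates, good to about 4 mm: a listed point, or the origin of a listed thing).
The state is a dict: "time": time; "joint_pos": joint angles; "qd": joint speeds; "joint_efforts": joint torques, N m; "tool_pos": TCP position; "tcp_rot": TCP orientation; "ft_force": force on the tool from outside, world axes, zero at the start; "wrist_torque": the same for the moment, N m; "finger_gap": finger opening in mm; "grip_force": force on a finger pad.
Only numpy, scipy, OpenCV 4.12 (cv2) and the standard library are available. Lean on these libraries where they do the work, as an engineer would, in place of code of your own. Each camera call takes 0.05 s, during which the arm holds its last target. There are 200 camera calls.

### The job

Pick up the aluminium scoop and tip all six bisque shards out of it into the open bowl of the bench mill, then stand the empty scoop upright on the bench again and let go of it. Then swing the mill's spring-loaded lid down with the fingers and keep it pressed fully shut (the orange pad is the place to push), firmly but without leaning on it with more than about 40 N: the mill runs only while the lid is held down, so finish while still holding it shut. Leave the cup, jar, brush and rib where they are.

Things in the scene. Friction and masses are not known exactly. Their poses are not given: they have to be found in the camera images.
- mill: Grey bench mill, fixed to the bench: round body 166 mm across, an open steel bowl on top. Origin at the centre of its underside, on the bench. +z up; +x points to the back of the mill, where the lid's hinge post stands (x = 65 to 98 mm, 56 mm wide, 165 mm high); its black control panel faces -x.
- bowl_mouth (a point): Centre of the bowl's rim, 160 mm above the bench on the mill's axis. The bowl is 132 mm wide inside at the rim (114 mm at its floor) and 54 mm deep, with a 22 mm blade hub 14 mm high and a flat blade in the middle of its floor. Rim outside diameter 138 mm.
- lid_hinge (a point): Middle of the lid's hinge pin, fixed on the mill: 87 mm behind the mill's axis (mill +x) and 165 mm above the bench. The pin lies along the mill's y axis; this frame is parallel to the mill's frame.
- lid (a joint): Angle of the lid about the hinge pin: 0 = fully shut on the bowl, 1.75 rad = wide open (10 degrees back past upright), as it starts. A spring swings it open: shutting it takes 2 to 3 N at the pad at first, rising to about 11 N when shut; let go, it springs open. The shut stop is slightly cushioned. The lid is a round black disc 146 mm across, 8 mm thick, with a clear window.
- pad (a point): Middle of the outer face of the lid's orange press pad (40 mm along the lid, 46 mm wide); moves with the lid. It is 149 mm from the hinge pin along the lid and 16 mm above the lid's plane through the pin. Shut: 62 mm in front (-x) of the mill's axis, facing up, 181 mm above the bench. Open: at the top, facing away from the bowl. Axes: x towards the hinge, z out of the face.
- scoop: Cast aluminium scoop, 0.2 kg, standing flat on the bench with six shards in it. Origin: centre of the tray's underside; +z up, +x to its open nose. Tray 106 mm long (x), 76 wide, floor 3, walls 40 high. In front the floor rises at 18 degrees to the pouring lip at x = 88, z = 15 mm. Nose-down tilts of 45 to 70 degrees empty it.
- scoop_grip (a point): A point to grip the scoop: middle of its handle, 105 mm behind the scoop's origin (-x) and 44 mm above its underside; axes parallel to the scoop's. The handle is a straight level bar behind the tray, from x = -60 to -160 mm in the scoop's frame, 16 mm wide (y), from z = 33 to 55 mm.
- shard1: Bisque shard 1, a tan slightly curved piece of broken pot, about 24 x 30 x 10 mm, 12 g, loose in the scoop's tray. Origin at the middle of its underside.
- shard2: Bisque shard 2, a pale buff slightly curved piece of broken pot, about 24 x 30 x 10 mm, 12 g, loose in the scoop's tray. Origin at the middle of its underside.
- shard3: Bisque shard 3, a tan slightly curved piece of broken pot, about 24 x 30 x 10 mm, 12 g, loose in the scoop's tray. Origin at the middle of its underside.
- shard4: Bisque shard 4, a tan slightly curved piece of broken pot, about 24 x 30 x 10 mm, 12 g, loose in the scoop's tray. Origin at the middle of its underside.
- shard5: Bisque shard 5, a pale buff slightly curved piece of broken pot, about 24 x 30 x 10 mm, 12 g, loose in the scoop's tray. Origin at the middle of its underside.
- shard6: Bisque shard 6, a tan slightly curved piece of broken pot, about 24 x 30 x 10 mm, 12 g, loose in the scoop's tray. Origin at the middle of its underside.
- test_cup: Small white glazed test cup, empty, 76 mm across, 80 mm high, standing on the left. Origin under its centre. Leave it alone.
- glaze_jar: Closed blue jar with a white cap, 68 mm across, 105 mm high, standing on the right. Origin under its centre. Leave it alone.
- brush: Brush lying on the bench on the right. Leave it alone.
- rib: Dark wooden rib, 100 x 45 x 8 mm, lying on the bench on the left. Leave it alone.

How it is judged:
By the outcome, as a careful person would: the job done as asked, in the order asked, and still so for the second after the job is handed in, while the arm keeps its last pose, push and grip.
It also fails if it takes over 72 s, if anything falls off the work surface, if the arm or the gripper's body presses on something with over 40 N, if the wrist force passes 120 N, or if a joint passes its speed limit or range.

## Working session

There is one attempt and no reset: what is moved stays moved. The work goes in short steps, Python scripts to look and compute and a tool call to move; the robot and the scene stay as the last step left them, time stands still between calls to the robot, and variables do not carry over. Pictures are saved under pics/ and viewed, at most 10 in all, crops included, and the job is handed in when it is done.

Besides the shell and the picture viewer there is one more tool, called after "Request:" as a command line: name --pt "numbers of a row" for each row, then --argument value for the rest. apply_moves: Moves the arm, as the interface text tells. Its arguments: {"type":"object","properties":{"rows":{"type":"array"},"fingers":{"type":"number"},"grip_force":{"type":"number"}},"required":["rows"]}

```bash
mkdir -p pics; cat > h.py <<'E'
from bench import sense, eyes, job, models
import numpy as np, cv2
from scipy.spatial.transform import Rotation as Rn
def R(rpy): return Rn.from_euler('xyz',rpy,degrees=True)
def save(cam,fn):
    p,d=eyes.snapshot(cam); cv2.imwrite('pics/'+fn,p[:,:,::-1]); return p,d
def world(cam,mask,d):
    c=eyes.get_calibration(cam);K=c['intrinsics'];v,u=np.nonzero(mask&(d>0));z=d[v,u]
    X=np.stack([(u-K[0][2])/K[0][0]*z,(v-K[1][2])/K[1][1]*z,z],1)
    return (X-np.array(c['t']))@np.array(c['R'])
E
python3 - <<'E'
from h import *
np.set_printoptions(precision=1,suppress=True)
s=sense();print({k:s[k] for k in('time','tool_pos','tcp_rot','ft_force','finger_gap')})
for cam in('side','top'):
    p,d=save(cam,cam+'0.png')
    for n in('mill','bowl_mouth','lid_hinge','pad','scoop','scoop_grip','test_cup','glaze_jar','brush','rib'):
        r=models.place_of(n,cam)
        print(cam,n,[(np.round(x['xyz'],0),round(x['confidence'],2)) for x in r[:2]])
    m=models.cut_out('scoop',cam)
    if m:
        X=world(cam,m[0]['pixels'],d); np.save('sc_%s.npy'%cam,X)
        H=X[(X[:,2]>25)]
        print('scoop pts',len(X),X.min(0),X.max(0))
E
```

```text
{'time': 0.0, 'tool_pos': array([ 134.9, -584. ,  208. ]), 'tcp_rot': array([-179.9,   -0. ,   13. ]), 'ft_force': array([ 0.1, -0.3, -0.3]), 'finger_gap': 85.6338483998867}
side mill [(array([ 540., -234.,   -1.]), 0.82)]
side bowl_mouth [(array([ 537., -233.,  160.]), 0.55), (array([ 618., -468.,   -0.]), 0.45)]
side lid_hinge [(array([ 603., -167.,  164.]), 0.67)]
side pad [(array([ 630., -139.,  310.]), 0.78), (array([510., 227.,   2.]), 0.2)]
side scoop [(array([510., 226.,   2.]), 0.86), (array([ 632., -139.,  309.]), 0.22)]
side scoop_grip [(array([612., 214.,  43.]), 0.98)]
side test_cup [(array([506., 446.,   3.]), 0.94)]
side glaze_jar [(array([ 621., -470.,    2.]), 0.75)]
side brush [(array([ 541., -235.,   -1.]), 0.7)]
side rib [(array([366., 438.,   1.]), 0.73)]
scoop pts 2102 [417.4 186.9  -3.8] [661.9 275.8  57.7]
top mill [(array([ 543., -234.,   -1.]), 0.92)]
top bowl_mouth [(array([ 539., -231.,  161.]), 0.96)]
top lid_hinge [(array([ 601., -170.,  164.]), 0.56)]
top pad [(array([ 630., -141.,  311.]), 0.93)]
top scoop [(array([510., 230.,   6.]), 0.81)]
top scoop_grip [(array([ 615., -470.,   -4.]), 0.28)]
top test_cup [(array([507., 449.,  -2.]), 0.62)]
top glaze_jar [(array([ 613., -472.,   -1.]), 0.82)]
top brush [(array([ 390., -508.,   -1.]), 0.81), (array([509., 230.,   3.]), 0.34)]
top rib [(array([368., 435.,  -2.]), 0.74)]
scoop pts 976 [417.4 185.2  -4.6] [664.  280.   62.4]
```

View pics/side0.png

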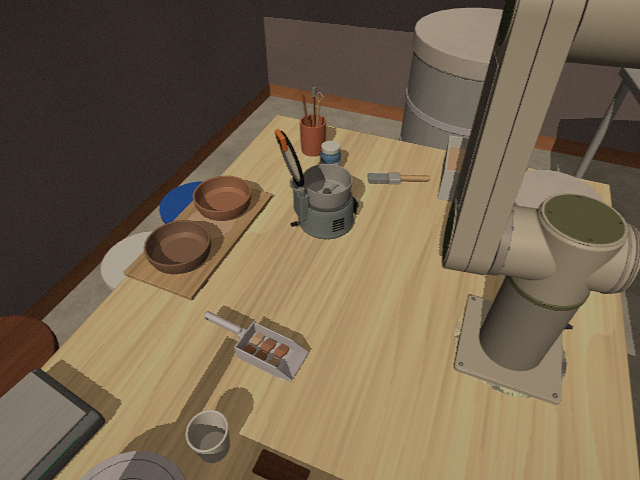

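View pics/top0.png

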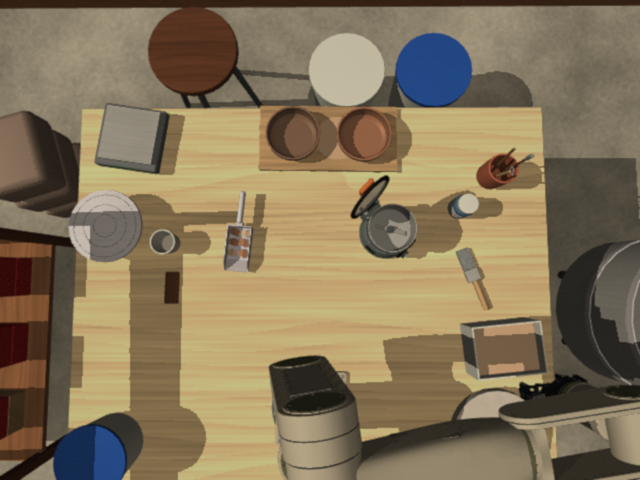

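```bash
python3 - <<'E'
from h import *
X=np.load('sc_side.npy'); Y=np.load('sc_top.npy')
for n,P in(('side',X),('top',Y)):
    h=P[(P[:,0]>570)&(P[:,2]>35)&(P[:,2]<70)]
    c=h.mean(0);u,s,v=np.linalg.svd(h[:,:2]-c[:2]);print(n,len(h),c,h.min(0),h.max(0),'dir',np.degrees(np.arctan2(v[0][1],v[0][0])))
    q=P[:,:2]; print(cv2.minAreaRect(q[P[:,0]<560].astype(np.float32)))
print(np.degrees(np.arctan2(226-214,510-612)),np.degrees(np.arctan2(64,62)))
E
```

```text
side 290 [614.67645784 221.07866613  50.69186488] [570.69244535 206.93707519  37.35543063] [661.88572824 230.69568183  57.66647924] dir 174.26179711743927
((489.79132080078125, 230.3044891357422), (78.5677261352539, 141.06918334960938), 84.49296569824219)
top 172 [616.08654039 216.05135994  53.0317784 ] [570.24914111 204.39304839  35.77594685] [664.02034325 228.13915653  62.42621485] dir 174.31428117168366
((490.32403564453125, 233.04495239257812), (85.62384796142578, 141.8336639404297), 82.46786499023438)
173.29016319224309 45.90938044919914
```

Both views agree. In the side view the scoop is at about (270,350) px with its handle at (225,322), and its nose points towards the robot. The mill is at (327,200) with the lid standing open behind it on the +x+y side. The shards are in the tray.

I'll write a small planner that prints rows and start moving.

```bash
cat >> h.py <<'E'
def plan(segs,start=None):
    """segs: [(pos,rpy,nrows),...] straight lines; prints rows per call in tool axes, rounded"""
    s=sense(); t,q=(np.array(s['tool_pos']),R(s['tcp_rot'])) if start is None else (np.array(start[0],float),R(start[1]))
    rows=[]
    for pos,rpy,n in segs:
        t0,q0=t,q; rv=(q0.inv()*R(rpy)).as_rotvec()
        for i in range(1,n+1):
            tt=t0+(np.array(pos)-t0)*i/n; qq=q0*Rn.from_rotvec(rv*i/n)
            d=np.round(q.inv().apply(tt-t),1); w=np.round((q.inv()*qq).as_rotvec(),3)
            t=t+q.apply(d); q=q*Rn.from_rotvec(w); rows.append([float(x)+0 for x in [*d,*w]])
    while len(rows)%5: rows.append([0]*6)
    for i in range(0,len(rows),5): print(rows[i:i+5])
    print('end',t.round(1),q.as_euler('xyz',degrees=True).round(1))
    return t,q
def st():
    s=sense();print('t',s['time'],'p',np.round(s['tool_pos'],1),np.round(s['tcp_rot'],1),'q',np.round(s['joint_pos'],0),'F',np.round(s['ft_force'],1),s['finger_gap'],s['grip_force'])
E
python3 - <<'E'
from h import *
plan([([400,-20,230],[180,0,100],10),([614,217,150],[180,0,174],10)])
E
```

```text
[[38.5, -49.1, -2.1, 0.0, 0.0, -0.152], [45.5, -42.6, -2.1, 0.0, 0.0, -0.152], [51.5, -35.3, -2.1, 0.0, 0.0, -0.152], [56.2, -27.1, -2.1, 0.0, 0.0, -0.151], [59.6, -18.3, -2.0, 0.0, 0.0, -0.152]]
[[61.7, -9.1, -2.1, 0.0, 0.0, -0.152], [62.4, 0.4, -2.1, 0.0, 0.0, -0.152], [61.6, 9.8, -2.1, 0.0, 0.0, -0.152], [59.4, 19.0, -2.1, 0.0, 0.0, -0.152], [55.8, 27.8, -2.1, 0.0, 0.0, -0.151]]
[[19.6, 25.2, 8.0, 0.0, 0.0, -0.129], [16.3, 27.5, 8.0, 0.0, 0.0, -0.129], [12.5, 29.3, 8.0, 0.0, 0.0, -0.13], [8.7, 30.8, 8.0, 0.0, 0.0, -0.129], [4.6, 31.6, 8.0, 0.0, 0.0, -0.129]]
[[0.5, 31.9, 8.0, 0.0, 0.0, -0.129], [-3.6, 31.7, 8.0, 0.0, 0.0, -0.129], [-7.6, 31.0, 8.0, 0.0, 0.0, -0.13], [-11.6, 29.8, 8.0, 0.0, 0.0, -0.129], [-15.3, 28.0, 8.0, 0.0, 0.0, -0.129]]
end [614. 217. 150.] [-180.    0.  174.]
```

Request:
apply_moves --pt "38.5 -49 -2 0 0 -0.152" --pt "45.5 -42.5 -2 0 0 -0.152" --pt "51.5 -35 -2 0 0 -0.152" --pt "56 -27 -2 0 0 -0.152" --pt "59.5 -18 -2 0 0 -0.152" --fingers 60 --grip_force 100

```text
time: 1.82
tool_pos: [268.2, -301.5, 219.3]
tcp_rot: [179.9, 0.0, 56.8]
ft_force: [1.3, 1.0, 0.0]
finger_gap: 60.0
grip_force: 0.0
```

Request:
apply_moves --pt "61.5 -9 -2 0 0 -0.152" --pt "62.4 0 -2 0 0 -0.152" --pt "61.5 10 -2 0 0 -0.152" --pt "59.5 19 -2 0 0 -0.152" --pt "56 28 -2 0 0 -0.152"

```text
time: 2.45
tool_pos: [400.6, -18.8, 229.7]
tcp_rot: [179.9, 0.0, 100.4]
ft_force: [-0.1, 0.1, 0.9]
finger_gap: 59.8
grip_force: 0.0
```

Request:
apply_moves --pt "19.5 25 8 0 0 -0.129" --pt "16.5 27.5 8 0 0 -0.129" --pt "12.5 29.5 8 0 0 -0.129" --pt "8.5 31 8 0 0 -0.129" --pt "4.5 31.5 8 0 0 -0.129"

```text
time: 3.08
tool_pos: [507.7, 98.8, 189.0]
tcp_rot: [180.0, 0.0, 137.3]
ft_force: [-0.7, 0.2, 0.4]
finger_gap: 60.1
grip_force: 0.0
```

Request:
apply_moves --pt "0.5 32 8 0 0 -0.129" --pt "-3.5 31.5 8 0 0 -0.129" --pt "-7.5 31 8 0 0 -0.129" --pt "-11.5 30 8 0 0 -0.129" --pt "-15.5 28 8 0 0 -0.129"

```text
time: 3.7
tool_pos: [614.4, 217.4, 148.8]
tcp_rot: [180.0, 0.0, 174.2]
ft_force: [0.9, 0.6, -0.3]
finger_gap: 60.0
grip_force: 0.0
```

```bash
python3 - <<'E'
from h import *
st()
eyes.snapshot('side')
p,d=save('top','top1.png')
for c in('side','top'):
  for n in('scoop','scoop_grip'):
    print(c,n,[(np.round(x['xyz'],1),round(x['confidence'],2)) for x in models.place_of(n,c)[:1]])
plan([([614,217,26],[180,0,174],10)])
E
```

```text
t 3.7 p [614.4 217.4 148.8] [180.    0.  174.2] q [ 15.  17.  80.   0.  82. -69.] F [ 0.9  0.6 -0.3] 59.97965676751881 0.0
side scoop [(array([510.5, 231.1,   1.9]), 0.97)]
side scoop_grip [(array([613.1, 214.6,  47.6]), 0.75)]
top scoop [(array([511.1, 227.4,   3.8]), 0.79)]
top scoop_grip []
[[0.0, 0.1, 12.3, 0.0, 0.0, 0.0], [-0.1, 0.1, 12.4, 0.0, 0.0, 0.0], [0.0, 0.1, 12.3, 0.0, 0.0, -0.001], [0.0, 0.1, 12.4, 0.0, 0.0, 0.0], [-0.1, 0.1, 12.3, 0.0, 0.0, 0.0]]
[[0.0, 0.1, 12.3, 0.0, 0.0, 0.0], [0.0, 0.1, 12.4, 0.0, 0.0, 0.0], [-0.1, 0.1, 12.3, 0.0, 0.0, 0.0], [0.0, 0.1, 12.4, 0.0, 0.0, -0.001], [-0.1, 0.2, 12.3, 0.0, 0.0, 0.0]]
end [614.1 217.   26. ] [-180.    0.  174.]
```

Request:
apply_moves --pt "0 0 15 0 0 0" --pt "0 0 15 0 0 0" --pt "0 0 15 0 0 0" --pt "0 0 15 0 0 0" --pt "0 0 15 0 0 0"

```text
time: 4.62
tool_pos: [613.5, 216.5, 72.7]
tcp_rot: [-180.0, -0.0, 174.0]
ft_force: [0.9, -0.3, -0.3]
finger_gap: 59.6
grip_force: 0.0
```

Request:
apply_moves --pt "0 0 13 0 0 0" --pt "0 0 12 0 0 0" --pt "0 0 12 0 0 0" --pt "0 0 10 0 0 0" --pt "0 0 1 0 0 0"

```text
time: 5.25
tool_pos: [613.0, 216.4, 24.9]
tcp_rot: [-180.0, -0.1, 174.0]
ft_force: [-1.8, 0.5, -0.4]
finger_gap: 60.1
grip_force: 0.0
```

Request:
apply_moves --pt "0 0 0 0 0 0" --pt "0 0 0 0 0 0" --pt "0 0 0 0 0 0" --pt "0 0 0 0 0 0" --pt "0 0 0 0 0 0" --fingers 0 --grip_force 100

```text
time: 5.88
tool_pos: [614.5, 216.6, 26.9]
tcp_rot: [180.0, 0.1, 174.0]
ft_force: [1.0, -0.3, 4.2]
finger_gap: 11.8
grip_force: 98.2
```

```bash
python3 - <<'E'
from h import *
st()
E
```

```text
t 5.875 p [614.5 216.6  26.9] [1.80e+02 1.00e-01 1.74e+02] q [ 15.  24.  86.  -0.  70. -69.] F [ 1.  -0.3  4.2] 11.792076328490595 98.22777684163736
```

Request:
apply_moves --pt "0 0 -4 0 0 0" --pt "0 0 -10 0 0 0" --pt "0 0 -14 0 0 0" --pt "0 0 -16 0 0 0" --pt "0 0 -16 0 0 0"

```text
time: 6.5
tool_pos: [614.0, 216.6, 87.7]
tcp_rot: [180.0, 0.0, 174.0]
ft_force: [-0.1, -1.0, -3.5]
finger_gap: 12.1
grip_force: 98.3
```

```bash
python3 - <<'E'
from h import *
st()
p,d=save('side','side1.png')
cv2.imwrite('pics/side1c.png',cv2.resize(p[250:430,150:390,::-1],None,fx=3,fy=3))
m=models.cut_out('scoop','side'); X=world('side',m[0]['pixels'],d); print(X.min(0),X.max(0))
print(models.place_of('scoop','side')[:1],models.place_of('scoop_grip','side')[:1])
E
```

```text
t 6.5 p [614.  216.6  87.7] [180.   0. 174.] q [ 15.  20.  84.   0.  76. -69.] F [-0.1 -1.  -3.5] 12.129560408328434 98.25778238113628
[417.91981248 144.49622225  -4.23524986] [655.89565459 275.57735662 117.25582605]
[{'xyz': [510.3, 228.1, 60.1], 'confidence': 0.6}] [{'xyz': [614.0, 215.0, 105.2], 'confidence': 0.75}]
```

View pics/side1c.png

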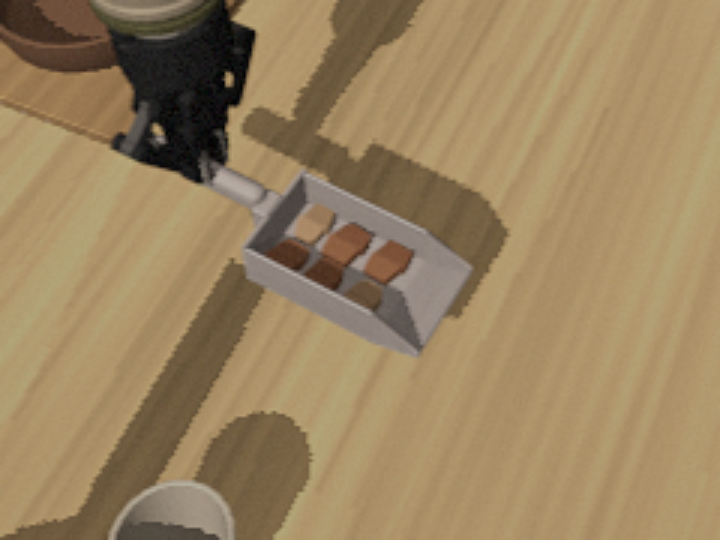

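The crop shows the scoop lifted level, at about (350,270) px in the crop, with all six shards in the tray. Next I carry it high, above the open lid, which tops out at about 330 mm.

```bash
sed -i 's|tt=t0+(np.array(pos)-t0)\*i/n; qq=q0\*Rn.from_rotvec(rv\*i/n)|u=(i/n)**2*(3-2*i/n); tt=t0+(np.array(pos)-t0)*u; qq=q0*Rn.from_rotvec(rv*u)|' h.py; python3 - <<'E'
from h import *
plan([([610,200,420],[180,0,172],10),([697,-384,420],[180,0,136],20)])
E
```

```text
[[0.1, -0.5, -9.3, 0.0, 0.0, 0.001], [0.1, -1.3, -25.3, 0.0, 0.0, 0.003], [0.2, -1.8, -37.4, 0.0, 0.0, 0.004], [0.3, -2.3, -45.3, 0.0, 0.0, 0.004], [0.2, -2.5, -49.3, 0.0, 0.001, 0.005]]
[[0.4, -2.5, -49.3, 0.0, 0.0, 0.006], [0.2, -2.3, -45.3, 0.0, 0.0, 0.004], [0.2, -1.9, -37.3, 0.0, 0.0, 0.004], [0.2, -1.3, -25.3, 0.001, 0.0, 0.003], [0.0, -0.5, -9.3, 0.0, 0.0, 0.001]]
[[-1.2, -4.1, 0.0, 0.0, 0.0, 0.005], [-3.5, -11.7, 0.0, 0.0, 0.0, 0.013], [-5.9, -18.5, 0.0, 0.0, 0.0, 0.02], [-8.1, -24.2, 0.0, 0.0, 0.0, 0.027], [-10.7, -28.9, 0.0, 0.0, 0.0, 0.033]]
[[-13.3, -32.7, 0.1, 0.0, 0.0, 0.038], [-15.9, -35.4, 0.0, 0.0, 0.0, 0.041], [-18.6, -37.1, 0.0, 0.0, 0.0, 0.044], [-21.1, -37.7, 0.0, 0.0, 0.0, 0.046], [-23.2, -37.6, 0.0, 0.0, 0.0, 0.047]]
[[-25.0, -36.3, 0.1, 0.0, 0.0, 0.047], [-26.1, -34.5, 0.0, 0.0, 0.0, 0.046], [-26.6, -31.9, 0.0, 0.0, 0.0, 0.044], [-26.1, -28.7, 0.0, 0.0, 0.0, 0.041], [-24.8, -25.1, 0.0, 0.0, 0.0, 0.038]]
[[-22.5, -21.0, 0.0, 0.0, 0.0, 0.033], [-19.2, -16.9, 0.1, 0.0, 0.0, 0.027], [-14.9, -12.3, 0.0, 0.0, 0.0, 0.021], [-9.6, -7.7, 0.0, 0.0, 0.001, 0.013], [-3.4, -2.6, 0.0, 0.0, 0.0, 0.004]]
end [ 697. -384.  420.] [-180.   -0.  136.]
```

Request:
apply_moves --pt "0 -0.5 -9.5 0 0 0.001" --pt "0 -1.5 -25.5 0 0 0.003" --pt "0 -2 -37.5 0 0 0.004" --pt "0.5 -2.5 -45.5 0 0 0.004" --pt "0.5 -2.5 -49.5 0 0 0.005"

```text
time: 7.32
tool_pos: [611.0, 207.4, 254.2]
tcp_rot: [-180.0, -0.1, 173.0]
ft_force: [1.0, 0.2, -2.4]
finger_gap: 12.0
grip_force: 98.3
```

Request:
apply_moves --pt "0.5 -2.5 -49.5 0 0 0.006" --pt "0 -2.5 -45.5 0 0 0.004" --pt "0 -2 -37.5 0 0 0.004" --pt "0 -1.5 -25 0 0 0.003" --pt "0 -0.5 -9 0 0 0.001"

```text
time: 7.95
tool_pos: [610.4, 198.8, 422.1]
tcp_rot: [179.9, 0.1, 172.0]
ft_force: [-0.4, 0.3, -3.3]
finger_gap: 12.0
grip_force: 98.3
```

Request:
apply_moves --pt "-1 -4 0 0 0 0.005" --pt "-3.5 -11.5 0 0 0 0.013" --pt "-6 -18.5 0 0 0 0.02" --pt "-8 -24 0 0 0 0.027" --pt "-10.5 -29 0 0 0 0.033"

```text
time: 8.57
tool_pos: [623.3, 106.2, 419.2]
tcp_rot: [-180.0, -0.1, 166.3]
ft_force: [0.6, -0.2, -3.4]
finger_gap: 12.2
grip_force: 98.3
```

Request:
apply_moves --pt "-13.5 -32.5 0 0 0 0.038" --pt "-16 -35.5 0 0 0 0.041" --pt "-18.5 -37 0 0 0 0.044" --pt "-21 -37.5 0 0 0 0.046" --pt "-23 -37.5 0 0 0 0.047"

```text
time: 9.2
tool_pos: [652.8, -94.9, 419.4]
tcp_rot: [-180.0, -0.1, 153.8]
ft_force: [1.1, -0.0, -3.2]
finger_gap: 11.8
grip_force: 98.3
```

Request:
apply_moves --pt "-25 -36.5 0 0 0 0.047" --pt "-26 -34.5 0 0 0 0.046" --pt "-26.5 -32 0 0 0 0.044" --pt "-26 -28.5 0 0 0 0.041" --pt "-25 -25 0 0 0 0.038"

```text
time: 9.82
tool_pos: [682.2, -295.9, 419.1]
tcp_rot: [-180.0, -0.1, 141.4]
ft_force: [1.0, -0.0, -2.7]
finger_gap: 12.1
grip_force: 98.4
```

Request:
apply_moves --pt "-22.5 -21 0 0 0 0.033" --pt "-19 -17 0 0 0 0.027" --pt "-15 -12.5 0 0 0 0.021" --pt "-9.5 -7.5 0 0 0 0.013" --pt "-3.5 -2.5 0 0 0 0.004"

```text
time: 10.45
tool_pos: [691.4, -383.1, 416.6]
tcp_rot: [179.9, 0.4, 135.9]
ft_force: [-0.0, -0.6, -2.4]
finger_gap: 12.2
grip_force: 98.4
```

```bash
python3 - <<'E'
from h import *
st(); save('side','side2.png')
for n in('scoop','bowl_mouth','pad'): print(n,models.place_of(n,'side')[:1])
s=sense();t=np.array(s['tool_pos']);print('lip',t+R(s['tcp_rot']).apply([193,0,11]))
E
```

```text
t 10.45 p [ 691.4 -383.1  416.6] [179.9   0.4 135.9] q [-33.  54.   1.   0. 125. -79.] F [-0.  -0.6 -2.4] 12.178432890330152 98.43117186977793
scoop [{'xyz': [618.7, -307.6, 386.7], 'confidence': 0.72}]
bowl_mouth [{'xyz': [538.3, -232.3, 160.4], 'confidence': 0.57}]
pad [{'xyz': [632.5, -139.6, 307.5], 'confidence': 0.57}]
lip [ 553.09154108 -247.0110966   406.89832322]
```

View pics/side2.png

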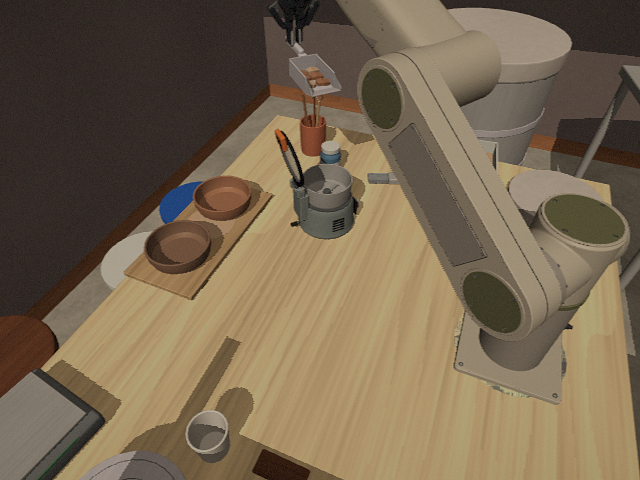

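The side view shows the loaded scoop at (315,75) px, clear of the lid pad at (282,140), and the shards are still in. Next I lower the scoop and tilt it about the lip.

```bash
cat >> h.py <<'E'
P=np.array([193,0,11.])
def seq(poses):
    s=sense(); t,q=np.array(s['tool_pos']),R(s['tcp_rot']); rows=[]
    for tt,qq in poses:
        d=np.round(q.inv().apply(tt-t),1); w=np.round((q.inv()*qq).as_rotvec(),3)
        t=t+q.apply(d); q=q*Rn.from_rotvec(w); rows.append([float(x)+0 for x in [*d,*w]])
    for i in range(0,len(rows),5): print(rows[i:i+5])
    print('end',t.round(1),q.as_euler('xyz',degrees=True).round(1))
def lip_pose(lip,yaw,tilt):
    q=Rn.from_euler('ZYX',[yaw,tilt,180],degrees=True); return np.array(lip)-q.apply(P),q
E
python3 - <<'E'
from h import *
sm=lambda x:x*x*(3-2*x)
n=np.array([np.cos(np.radians(136)),np.sin(np.radians(136))])
L1=np.array([539,-233])-25*n
L0=np.array([553.1,-247]); po=[]
for i in range(1,11):
    u=sm(i/10); po.append(lip_pose([*(L0+(L1-L0)*u),407+(215-407)*u],136,10*u))
for i in range(1,21):
    u=sm(i/20); po.append(lip_pose([*L1,215+(174-215)*min(1,u*1.6)],136,10+52*u))
seq(po); print(L1)
E
```

```text
[[-0.1, -0.1, 6.3, 0.003, 0.005, 0.001], [-0.2, 0.0, 12.0, 0.0, -0.013, 0.0], [0.1, 0.0, 17.8, 0.0, -0.019, 0.0], [0.6, 0.1, 21.5, 0.0, -0.024, 0.0], [1.3, 0.0, 23.5, 0.0, -0.026, 0.0]]
[[2.1, 0.1, 23.3, 0.0, -0.026, 0.0], [2.5, 0.0, 21.5, 0.0, -0.024, 0.0], [2.7, 0.1, 17.6, 0.0, -0.019, 0.0], [2.0, 0.0, 11.9, 0.0, -0.013, 0.0], [0.8, 0.0, 4.4, 0.0, -0.005, 0.0]]
[[0.2, 0.0, -0.8, 0.0, -0.007, 0.0], [0.5, 0.0, -2.3, 0.0, -0.019, 0.0], [0.8, 0.0, -3.6, 0.0, -0.029, 0.0], [1.2, 0.0, -4.8, 0.0, -0.04, 0.0], [1.7, 0.0, -5.9, 0.0, -0.047, 0.0]]
[[2.1, 0.0, -6.7, 0.0, -0.054, 0.0], [2.5, 0.0, -7.4, 0.0, -0.06, 0.0], [3.1, 0.0, -8.1, 0.0, -0.064, 0.0], [3.4, 0.0, -8.6, 0.0, -0.066, 0.0], [3.8, 0.0, -8.9, 0.0, -0.068, 0.0]]
[[4.1, 0.0, -9.1, 0.0, -0.068, 0.0], [3.2, 0.0, -10.3, 0.0, -0.066, 0.0], [1.1, 0.0, -12.2, 0.0, -0.064, 0.0], [1.0, 0.0, -11.5, 0.0, -0.06, 0.0], [0.9, 0.0, -10.5, 0.0, -0.054, 0.0]]
[[0.8, 0.0, -9.1, 0.0, -0.048, 0.0], [0.5, 0.0, -7.6, 0.0, -0.039, 0.0], [0.4, 0.0, -5.7, 0.0, -0.029, 0.0], [0.3, 0.0, -3.6, 0.0, -0.019, 0.0], [0.1, 0.0, -1.3, 0.0, -0.007, 0.0]]
end [ 615.2 -306.5  349.5] [-179.9   62.   136. ]
[ 556.98349501 -250.36645926]
```

Request:
apply_moves --pt "0 0 6.5 0.002 0.004 0.001" --pt "0 0 12 0 -0.012 0" --pt "0 0 18 0 -0.019 0" --pt "0.5 0 21.5 0 -0.024 0" --pt "1.5 0 23.5 0 -0.026 0"

```text
time: 11.28
tool_pos: [692.8, -381.0, 337.7]
tcp_rot: [180.0, 5.1, 136.0]
ft_force: [0.2, 0.3, -1.8]
finger_gap: 12.0
grip_force: 98.4
```

Request:
apply_moves --pt "2 0 23.5 0 -0.026 0" --pt "2.5 0 21.5 0 -0.024 0" --pt "2.5 0 17.5 0 -0.019 0" --pt "2 0 12 0 -0.013 0" --pt "1 0 4.5 0 -0.005 0"

```text
time: 11.9
tool_pos: [691.8, -380.2, 256.6]
tcp_rot: [-180.0, 9.8, 136.0]
ft_force: [0.2, -0.2, -2.7]
finger_gap: 12.1
grip_force: 98.4
```

Request:
apply_moves --pt "0 0 -1 0 -0.007 0" --pt "0.5 0 -2.5 0 -0.019 0" --pt "1 0 -3.5 0 -0.029 0" --pt "1 0 -5 0 -0.04 0" --pt "1.5 0 -6 0 -0.047 0"

```text
time: 12.52
tool_pos: [686.1, -375.8, 273.4]
tcp_rot: [-180.0, 18.0, 135.9]
ft_force: [-0.1, 0.1, -3.6]
finger_gap: 12.1
grip_force: 98.4
```

```bash
python3 - <<'E'
from h import *
st(); p,d=save('side','side3.png'); print(models.place_of('scoop','side')[:1])
cv2.imwrite('pics/side3c.png',cv2.resize(p[60:260,220:440,::-1],None,fx=3,fy=3))
s=sense();t=np.array(s['tool_pos']);print('lip',t+R(s['tcp_rot']).apply(P))
E
```

```text
t 12.525 p [ 686.1 -375.8  273.4] [-180.    18.   135.9] q [-30.  17.  69.  -4.  76. -76.] F [-0.1  0.1 -3.6] 12.060047312139437 98.44045262855616
[{'xyz': [620.6, -311.7, 213.8], 'confidence': 0.77}]
lip [ 556.37968153 -249.91774528  203.93333365]
```

View pics/side3c.png

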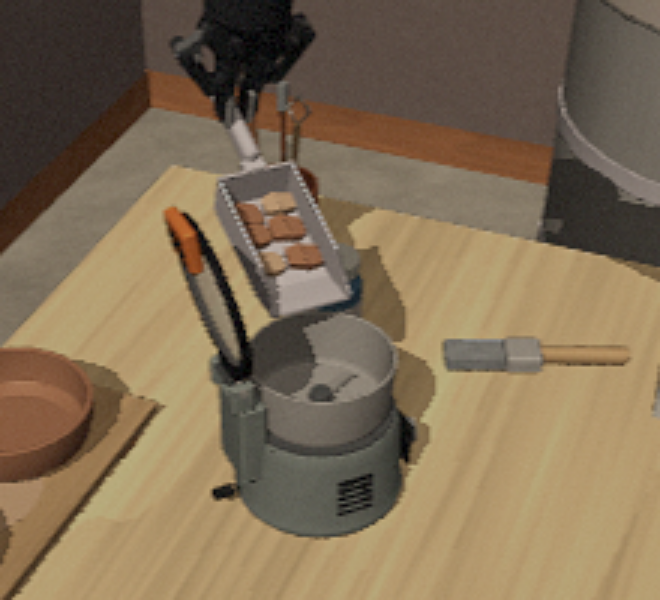

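The crop shows the lip at about (318,300), centred on the bowl mouth at about (322,355), with all six shards still in the scoop. I continue tilting.

Request:
apply_moves --pt "2 0 -6.5 0 -0.054 0" --pt "2.5 0 -7.5 0 -0.06 0" --pt "3 0 -8 0 -0.064 0" --pt "3.5 0 -8.5 0 -0.066 0" --pt "4 0 -9 0 -0.068 0"

```text
time: 13.25
tool_pos: [664.1, -354.8, 302.2]
tcp_rot: [-180.0, 35.9, 135.9]
ft_force: [0.2, 0.8, -3.0]
finger_gap: 12.0
grip_force: 98.5
```

Request:
apply_moves --pt "4 0 -9 0 -0.068 0" --pt "3 0 -10.5 0 -0.066 0" --pt "1 0 -12 0 -0.064 0" --pt "1 0 -11.5 0 -0.06 0" --pt "1 0 -10.5 0 -0.054 0"

```text
time: 13.88
tool_pos: [632.1, -323.8, 334.6]
tcp_rot: [180.0, 53.7, 135.9]
ft_force: [0.4, 0.2, -2.4]
finger_gap: 12.3
grip_force: 98.7
```

Request:
apply_moves --pt "0.5 0 -9 0 -0.048 0" --pt "0.5 0 -7.5 0 -0.039 0" --pt "0.5 0 -6 0 -0.029 0" --pt "0.5 0 -3.5 0 -0.019 0" --pt "0 0 -1.5 0 -0.007 0"

```text
time: 14.5
tool_pos: [614.8, -307.2, 347.3]
tcp_rot: [-180.0, 61.8, 135.9]
ft_force: [0.4, 0.2, -1.7]
finger_gap: 11.6
grip_force: 98.7
```

```bash
python3 - <<'E'
from h import *
st(); p,d=save('side','side4.png'); 
cv2.imwrite('pics/side4c.png',cv2.resize(p[60:260,220:440,::-1],None,fx=3,fy=3))
s=sense();t=np.array(s['tool_pos']);print('lip',t+R(s['tcp_rot']).apply(P))
E
```

```text
t 14.5 p [ 614.8 -307.2  347.3] [-180.    61.8  135.9] q [-19. -28. 123. -44.  33. -38.] F [ 0.4  0.2 -1.7] 11.62636557349988 98.70690316835862
lip [ 556.19950545 -250.36979232  171.97505376]
```

View pics/side4c.png

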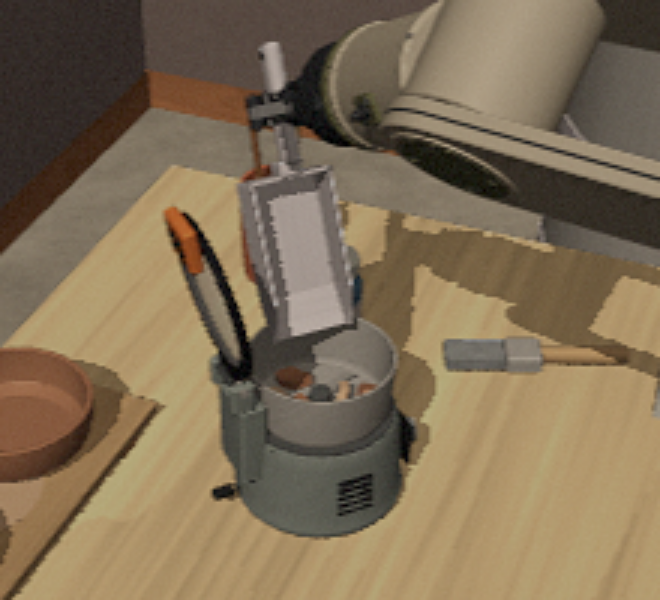

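The crop shows the tray empty at (300,250), and the shards lying in the bowl at about (325,385). I'll lift straight up, level the scoop while passing over the lid, and return to the original spot.

```bash
python3 - <<'E'
from h import *
s=sense(); t=np.array(s['tool_pos']); rpy=s['tcp_rot']
plan([([t[0],t[1],550],rpy,10),([614,217,400],[180,0,174],20),([614,217,60],[180,0,174],15)])
E
```

```text
[[-5.0, 0.0, -2.7, 0.0, 0.0, 0.0], [-13.6, 0.0, -7.3, 0.0, 0.0, 0.0], [-20.0, 0.0, -10.7, 0.0, 0.0, 0.0], [-24.3, 0.0, -13.1, 0.0, 0.0, 0.0], [-26.4, 0.0, -14.2, 0.0, 0.0, 0.0]]
[[-26.5, 0.0, -14.2, 0.0, 0.0, 0.0], [-24.3, 0.0, -13.0, 0.0, 0.0, 0.0], [-20.0, 0.0, -10.8, 0.0, 0.0, 0.0], [-13.6, 0.0, -7.3, 0.0, 0.0, 0.0], [-5.0, 0.0, -2.7, 0.0, 0.0, 0.0]]
[[2.2, 2.7, -1.8, -0.003, 0.008, -0.004], [6.3, 7.9, -5.1, -0.007, 0.021, -0.013], [10.1, 12.5, -7.8, -0.012, 0.034, -0.019], [13.2, 17.0, -9.7, -0.015, 0.045, -0.026], [16.0, 21.1, -10.6, -0.019, 0.054, -0.031]]
[[18.1, 24.8, -10.7, -0.021, 0.062, -0.036], [19.5, 28.3, -10.0, -0.024, 0.068, -0.04], [20.4, 31.4, -8.5, -0.025, 0.073, -0.041], [20.4, 33.6, -6.5, -0.026, 0.076, -0.044], [19.7, 35.5, -4.2, -0.027, 0.077, -0.045]]
[[18.4, 36.3, -1.8, -0.027, 0.078, -0.045], [16.4, 36.4, 0.6, -0.026, 0.076, -0.043], [14.0, 35.5, 2.6, -0.025, 0.072, -0.042], [11.6, 33.7, 4.2, -0.023, 0.069, -0.04], [8.9, 30.9, 5.1, -0.022, 0.061, -0.036]]
[[6.5, 27.2, 5.6, -0.018, 0.055, -0.031], [4.5, 22.5, 5.2, -0.016, 0.044, -0.026], [2.7, 17.1, 4.4, -0.012, 0.034, -0.019], [1.4, 10.8, 3.0, -0.007, 0.022, -0.013], [0.5, 3.8, 1.1, -0.003, 0.007, -0.004]]
[[0.0, 0.0, 4.3, 0.0, 0.0, 0.0], [0.0, 0.0, 12.2, 0.0, 0.0, 0.0], [0.0, 0.0, 18.9, 0.0, 0.0, 0.0], [0.0, 0.0, 24.2, 0.0, 0.0, 0.0], [0.0, 0.0, 28.5, 0.0, 0.0, 0.0]]
[[0.0, 0.0, 31.6, 0.0, 0.0, 0.0], [0.0, 0.0, 33.3, 0.0, 0.0, 0.0], [0.0, 0.0, 34.0, 0.0, 0.0, 0.0], [0.0, 0.0, 33.3, 0.0, 0.0, 0.0], [0.1, -0.1, 31.5, 0.0, 0.0, 0.0]]
[[0.0, 0.0, 28.6, 0.0, 0.0, 0.0], [0.0, 0.0, 24.2, 0.0, 0.0, 0.0], [0.0, 0.0, 18.9, 0.0, 0.0, 0.0], [0.0, 0.0, 12.2, 0.0, 0.0, 0.0], [0.0, 0.0, 4.3, 0.0, 0.0, 0.0]]
end [614. 217.  60.] [180.   0. 174.]
```

Request:
apply_moves --pt "-5 0 -2.5 0 0 0" --pt "-13.5 0 -7.5 0 0 0" --pt "-20 0 -10.5 0 0 0" --pt "-24.5 0 -13 0 0 0" --pt "-26.5 0 -14 0 0 0"

```text
time: 15.18
tool_pos: [615.4, -307.4, 450.5]
tcp_rot: [-180.0, 61.8, 136.0]
ft_force: [0.6, 0.3, -2.1]
finger_gap: 11.9
grip_force: 98.7
```

Request:
apply_moves --pt "-26.5 0 -14 0 0 0" --pt "-24.5 0 -13 0 0 0" --pt "-20 0 -11 0 0 0" --pt "-13.5 0 -7.5 0 0 0" --pt "-5 0 -2.5 0 0 0"

```text
time: 15.8
tool_pos: [615.5, -307.5, 551.7]
tcp_rot: [179.9, 61.8, 135.9]
ft_force: [-0.4, -0.5, -1.1]
finger_gap: 12.6
grip_force: 98.7
```

Request:
apply_moves --pt "2 2.5 -2 -0.003 0.008 -0.004" --pt "6.5 8 -5 -0.007 0.021 -0.013" --pt "10 12.5 -8 -0.012 0.034 -0.019" --pt "13 17 -9.5 -0.015 0.045 -0.026" --pt "16 21 -10.5 -0.019 0.054 -0.031"

```text
time: 16.42
tool_pos: [615.0, -224.5, 524.7]
tcp_rot: [-175.4, 52.0, 145.3]
ft_force: [0.0, 1.1, -1.6]
finger_gap: 12.3
grip_force: 98.6
```

Request:
apply_moves --pt "18 25 -10.5 -0.021 0.062 -0.036" --pt "19.5 28.5 -10 -0.024 0.068 -0.04" --pt "20.5 31.5 -8.5 -0.025 0.073 -0.041" --pt "20.5 33.5 -6.5 -0.026 0.076 -0.044" --pt "19.5 35.5 -4 -0.027 0.077 -0.045"

```text
time: 17.05
tool_pos: [615.0, -43.5, 473.6]
tcp_rot: [-173.8, 30.5, 158.3]
ft_force: [0.3, 0.5, -2.4]
finger_gap: 12.0
grip_force: 98.6
```

Request:
apply_moves --pt "18.5 36.5 -2 -0.027 0.078 -0.045" --pt "16.5 36.5 0.5 -0.026 0.076 -0.043" --pt "14 35.5 2.5 -0.025 0.072 -0.042" --pt "11.5 33.5 4 -0.023 0.069 -0.04" --pt "9 31 5 -0.022 0.061 -0.036"

```text
time: 17.68
tool_pos: [614.3, 136.9, 422.5]
tcp_rot: [-177.2, 9.2, 169.1]
ft_force: [-0.1, -0.4, -2.3]
finger_gap: 12.0
grip_force: 98.5
```

Request:
apply_moves --pt "6.5 27 5.5 -0.018 0.055 -0.031" --pt "4.5 22.5 5 -0.016 0.044 -0.026" --pt "2.5 17 4.5 -0.012 0.034 -0.019" --pt "1.5 11 3 -0.007 0.022 -0.013" --pt "0.5 4 1 -0.003 0.007 -0.004"

```text
time: 18.3
tool_pos: [614.4, 217.6, 399.5]
tcp_rot: [-180.0, -0.1, 174.1]
ft_force: [0.5, 0.1, -2.8]
finger_gap: 12.1
grip_force: 98.5
```

```bash
python3 - <<'E'
from h import *
st()
plan([([614,217,60],[180,0,174],15)])
E
```

```text
t 18.3 p [614.4 217.6 399.5] [-1.800e+02 -1.000e-01  1.741e+02] q [ 15.  17.  55.   0. 108. -69.] F [ 0.5  0.1 -2.8] 12.10334926883021 98.51929133888916
[[0.0, 0.0, 4.3, 0.0, 0.0, 0.0], [0.0, 0.0, 12.2, 0.0, 0.0, 0.0], [0.0, -0.1, 18.8, 0.0, 0.0, 0.0], [-0.1, 0.0, 24.2, 0.0, 0.0, 0.0], [0.0, -0.1, 28.5, 0.0, 0.0, 0.0]]
[[0.0, 0.0, 31.5, 0.0, -0.001, 0.001], [0.0, -0.1, 33.3, 0.0, 0.0, 0.0], [0.0, 0.0, 33.9, 0.0, 0.0, 0.0], [0.0, -0.1, 33.3, 0.0, 0.0, 0.0], [0.0, 0.0, 31.5, 0.0, 0.0, 0.0]]
[[0.0, -0.1, 28.4, 0.0, 0.0, 0.0], [0.0, 0.0, 24.3, 0.0, -0.001, 0.0], [0.0, -0.1, 18.8, 0.0, 0.0, 0.001], [0.1, 0.0, 12.2, 0.0, 0.0, 0.0], [0.0, 0.0, 4.3, 0.0, 0.0, 0.0]]
end [614. 217.  60.] [-180.    0.  174.]
```

Request:
apply_moves --pt "0 0 6 0 0 0" --pt "0 0 18 0 0 0" --pt "0 0 30 0 0 0" --pt "0 0 38 0 0 0" --pt "0 0 40 0 0 0"

```text
time: 18.92
tool_pos: [614.5, 216.4, 267.9]
tcp_rot: [180.0, 0.1, 174.0]
ft_force: [0.7, -0.2, -2.4]
finger_gap: 12.4
grip_force: 98.5
```

Request:
apply_moves --pt "0 0 40 0 0 0" --pt "0 0 40 0 0 0" --pt "0 0 40 0 0 0" --pt "0 0 40 0 0 0" --pt "0 0 30 0 0 0"

```text
time: 19.55
tool_pos: [613.5, 216.2, 76.5]
tcp_rot: [-180.0, -0.1, 174.0]
ft_force: [-0.7, 0.5, -1.9]
finger_gap: 12.1
grip_force: 98.5
```

Request:
apply_moves --pt "0 0 16 0 0 0" --pt "0 0 6 0 0 0" --pt "0 0 4 0 0 0" --pt "0 0 4 0 0 0" --pt "0 0 4 0 0 0"

```text
time: 20.18
tool_pos: [615.1, 217.3, 45.1]
tcp_rot: [180.0, 0.1, 174.0]
ft_force: [-0.1, -0.1, -2.8]
finger_gap: 11.8
grip_force: 98.5
```

```bash
python3 - <<'E'
from h import *
st(); p,d=save('side','side5.png'); print(models.place_of('scoop','side')[:1],models.place_of('scoop_grip','side')[:1])
for n in('bowl_mouth','lid_hinge','pad','mill'): print(n,models.place_of(n,'side')[:1])
E
```

```text
t 20.175 p [615.1 217.3  45.1] [1.80e+02 1.00e-01 1.74e+02] q [ 15.  23.  85.   0.  72. -69.] F [-0.1 -0.1 -2.8] 11.775244261409037 98.5032640267491
[{'xyz': [511.2, 232.3, 16.9], 'confidence': 0.8}] [{'xyz': [612.7, 213.3, 64.5], 'confidence': 0.88}]
bowl_mouth []
lid_hinge []
pad []
mill [{'xyz': [542.5, -231.0, 1.3], 'confidence': 0.76}]
```

Request:
apply_moves --pt "0 0 4 0 0 0" --pt "0 0 4 0 0 0" --pt "0 0 3 0 0 0" --pt "0 0 2 0 0 0" --pt "0 0 2 0 0 0"

```text
time: 21.15
tool_pos: [614.5, 217.1, 29.3]
tcp_rot: [180.0, -0.0, 174.0]
ft_force: [1.4, 0.2, -2.0]
finger_gap: 12.1
grip_force: 98.6
```

Request:
apply_moves --pt "0 0 1 0 0 0" --pt "0 0 1 0 0 0" --pt "0 0 0.5 0 0 0" --pt "0 0 0.5 0 0 0" --pt "0 0 0 0 0 0"

```text
time: 21.78
tool_pos: [614.9, 217.2, 27.0]
tcp_rot: [180.0, 0.0, 174.0]
ft_force: [0.2, -1.4, 3.6]
finger_gap: 11.9
grip_force: 99.2
```

Request:
apply_moves --pt "0 0 0 0 0 0" --pt "0 0 0 0 0 0" --pt "0 0 0 0 0 0" --pt "0 0 0 0 0 0" --pt "0 0 0 0 0 0" --fingers 60

```text
time: 22.4
tool_pos: [614.3, 217.1, 26.3]
tcp_rot: [180.0, -0.0, 174.0]
ft_force: [-0.0, 1.1, 0.9]
finger_gap: 60.4
grip_force: 0.0
```

Request:
apply_moves --pt "0 0 -5 0 0 0" --pt "0 0 -15 0 0 0" --pt "0 0 -25 0 0 0" --pt "0 0 -25 0 0 0" --pt "0 0 -25 0 0 0"

```text
time: 23.02
tool_pos: [614.8, 217.2, 123.8]
tcp_rot: [180.0, 0.1, 174.0]
ft_force: [0.7, -0.3, -0.3]
finger_gap: 60.2
grip_force: 0.0
```

```bash
python3 - <<'E'
from h import *
st(); p,d=save('side','side6.png'); print(models.place_of('scoop','side')[:1],models.place_of('scoop_grip','side')[:1])
for n in('bowl_mouth','lid_hinge','pad'): print(n,models.place_of(n,'side')[:1])
print([(np.round(x['xyz']),round(x['confidence'],2)) for k in range(1,7) for x in models.boxes_of('shard%d'%k,'side')[:2]])
cv2.imwrite('pics/side6c.png',cv2.resize(p[110:430,180:480,::-1],None,fx=1.8,fy=1.8))
E
```

```text
t 23.025 p [614.8 217.2 123.8] [1.80e+02 1.00e-01 1.74e+02] q [ 15.  18.  82.   0.  80. -69.] F [ 0.7 -0.3 -0.3] 60.204117005944056 0.0
[{'xyz': [510.6, 228.5, 3.2], 'confidence': 0.81}] [{'xyz': [614.1, 215.4, 48.6], 'confidence': 0.58}]
bowl_mouth [{'xyz': [538.7, -234.4, 159.6], 'confidence': 0.59}]
lid_hinge [{'xyz': [602.5, -166.6, 162.7], 'confidence': 0.75}]
pad [{'xyz': [524.0, -231.2, 119.5], 'confidence': 0.55}]
[(array([ 567., -244.,  115.]), 0.64), (array([ 521., -172.,  106.]), 0.45), (array([ 567., -244.,  115.]), 0.64), (array([ 521., -172.,  106.]), 0.45), (array([ 567., -244.,  115.]), 0.64), (array([ 521., -172.,  106.]), 0.45), (array([ 567., -244.,  115.]), 0.64), (array([ 521., -172.,  106.]), 0.45), (array([ 567., -244.,  115.]), 0.64), (array([ 521., -172.,  106.]), 0.45), (array([ 567., -244.,  115.]), 0.64), (array([ 521., -172.,  106.]), 0.45)]
```

View pics/side6c.png

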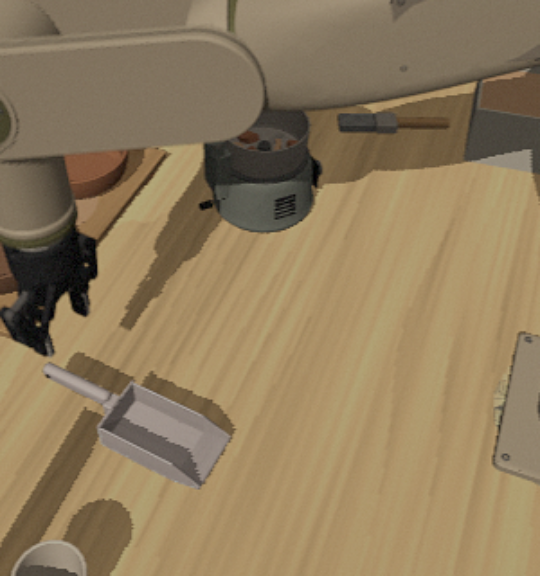

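The crop shows the empty scoop standing at (160,430). The shards are in the bowl at about (265,140), and none are visible on the bench. Next I go behind the open lid with the fingers shut and the tool pointing down at yaw 46.

```bash
cat >> h.py <<'E'
C=np.array([540,-233.]); e=np.array([np.cos(np.radians(46)),np.sin(np.radians(46))])
def mw(x,z): return [*(C+x*e),z]
def tomill(p): d=np.array(p[:2])-C; return d@e, d@np.array([-e[1],e[0]]), p[2]
E
python3 - <<'E'
from h import *
print(mw(170,300))
plan([([645,40,330],[180,0,110],10),(mw(170,300),[180,0,46],15)])
E
```

```text
[np.float64(658.0919229780295), np.float64(-110.71223394242932), 300]
[[-1.4, -4.8, -5.9, 0.0, 0.0, 0.031], [-4.1, -13.1, -15.9, 0.0, 0.0, 0.085], [-7.7, -18.5, -23.4, 0.0, 0.0, 0.125], [-12.1, -21.3, -28.5, 0.0, 0.0, 0.152], [-16.4, -20.8, -31.0, -0.001, 0.0, 0.166]]
[[-19.7, -17.8, -31.0, 0.0, -0.001, 0.165], [-20.6, -13.2, -28.5, 0.0, 0.0, 0.152], [-18.4, -8.2, -23.5, 0.0, 0.0, 0.125], [-13.1, -3.9, -15.9, 0.0, 0.0, 0.085], [-4.9, -1.0, -5.9, 0.0, 0.0, 0.032]]
[[-1.9, -0.5, 0.4, 0.0, 0.0, 0.014], [-5.2, -1.3, 1.1, 0.0, 0.0, 0.04], [-8.2, -1.8, 1.6, 0.0, 0.0, 0.062], [-10.7, -1.5, 2.2, 0.0, 0.0, 0.08], [-12.7, -0.9, 2.5, 0.0, 0.0, 0.093]]
[[-14.0, 0.4, 2.8, 0.0, 0.0, 0.104], [-14.7, 1.9, 2.9, 0.0, 0.0, 0.11], [-14.7, 3.6, 3.0, 0.0, 0.0, 0.111], [-13.9, 5.2, 2.9, 0.0, 0.0, 0.11], [-12.6, 6.2, 2.8, 0.0, 0.0, 0.103]]
[[-10.7, 6.8, 2.5, 0.0, 0.0, 0.094], [-8.5, 6.6, 2.2, 0.0, 0.0, 0.079], [-6.2, 5.7, 1.7, 0.0, 0.0, 0.062], [-3.8, 3.8, 1.0, 0.0, 0.0, 0.04], [-1.3, 1.5, 0.4, 0.0, 0.0, 0.015]]
end [ 658.1 -110.7  300. ] [-180.   -0.   46.]
```

Request:
apply_moves --pt "-1.5 -5 -6 0 0 0.031" --pt "-4 -13 -16 0 0 0.085" --pt "-7.5 -18.5 -23.5 0 0 0.125" --pt "-12 -21.5 -28.5 0 0 0.152" --pt "-16.5 -21 -31 0 0 0.166" --fingers 0 --grip_force 60

```text
time: 24.25
tool_pos: [629.4, 127.2, 227.5]
tcp_rot: [180.0, -0.0, 141.6]
ft_force: [0.1, -0.2, -0.3]
finger_gap: 0.3
grip_force: 0.0
```

Request:
apply_moves --pt "-19.5 -18 -31 0 0 0.165" --pt "-20.5 -13 -28.5 0 0 0.152" --pt "-18.5 -8 -23.5 0 0 0.125" --pt "-13 -4 -16 0 0 0.085" --pt "-5 -1 -6 0 0 0.032"

```text
time: 24.88
tool_pos: [645.4, 38.7, 333.2]
tcp_rot: [179.9, 0.0, 109.8]
ft_force: [0.5, -0.4, -1.2]
finger_gap: -0.0
grip_force: 0.0
```

Request:
apply_moves --pt "-2 -0.5 0.5 0 0 0.014" --pt "-5 -1.5 1 0 0 0.04" --pt "-8 -2 1.5 0 0 0.062" --pt "-10.5 -1.5 2 0 0 0.08" --pt "-12.5 -1 2.5 0 0 0.093"

```text
time: 25.5
tool_pos: [647.2, 1.5, 322.5]
tcp_rot: [-179.9, -0.0, 93.3]
ft_force: [0.3, 0.4, 0.1]
finger_gap: -0.0
grip_force: 0.0
```

Request:
apply_moves --pt "-14 0.5 3 0 0 0.104" --pt "-14.5 2 3 0 0 0.11" --pt "-14.5 3.5 3 0 0 0.111" --pt "-14 5 3 0 0 0.11" --pt "-12.5 6 3 0 0 0.103"

```text
time: 26.12
tool_pos: [653.2, -70.9, 307.3]
tcp_rot: [-179.9, 0.0, 62.4]
ft_force: [-0.8, 0.4, 0.8]
finger_gap: 0.2
grip_force: 0.0
```

Request:
apply_moves --pt "-10.5 7 2.5 0 0 0.094" --pt "-8.5 6.5 2 0 0 0.079" --pt "-6 5.5 1.5 0 0 0.062" --pt "-4 4 1 0 0 0.04" --pt "-1.5 1.5 0.5 0 0 0.015"

```text
time: 26.75
tool_pos: [656.9, -109.9, 300.5]
tcp_rot: [-179.9, 0.0, 45.9]
ft_force: [-1.0, -0.5, 0.2]
finger_gap: 0.2
grip_force: 0.0
```

```bash
python3 - <<'E'
from h import *
st(); s=sense(); print('mill xyz',np.round(tomill(s['tool_pos']),1))
p,d=save('top','top7.png')
for c in('top','side'):
  if c=='side': p,d=save('side','side7.png')
  for n in('bowl_mouth','lid_hinge','pad'): print(c,n,models.place_of(n,c)[:1])
cv2.imwrite('pics/side7c.png',cv2.resize(p[60:260,200:440,::-1],None,fx=3,fy=3))
# push trajectory
po=[]; q=R([180,0,46])
for x in np.linspace(160,118,10): po.append((np.array(mw(x,300)),q))
for f,s0 in zip(np.linspace(88,7,25),np.linspace(135,157,25)):
    f=np.radians(f); po.append((np.array(mw(98-np.cos(f)*s0+16*np.sin(f),165+np.sin(f)*s0+16*np.cos(f))),q))
seq(po)
E
```

```text
t 26.75 p [ 656.9 -109.9  300.5] [-179.9    0.    45.9] q [-14.  17.  65.   0.  98.  30.] F [-1.  -0.5  0.2] 0.1954292384539606 0.0
mill xyz [169.8   1.5 300.5]
top bowl_mouth [{'xyz': [539.5, -232.2, 160.6], 'confidence': 0.85}]
top lid_hinge [{'xyz': [600.8, -168.7, 163.0], 'confidence': 0.77}]
top pad [{'xyz': [631.6, -140.9, 311.7], 'confidence': 0.72}]
side bowl_mouth [{'xyz': [539.4, -231.6, 160.8], 'confidence': 0.84}]
side lid_hinge [{'xyz': [604.0, -166.0, 162.7], 'confidence': 0.58}]
side pad [{'xyz': [631.4, -137.7, 306.2], 'confidence': 0.83}]
[[-10.2, 1.5, 1.4, 0.0, 0.0, 0.0], [-4.6, 0.0, 0.0, 0.0, 0.0, 0.0], [-4.7, 0.0, 0.0, 0.0, 0.0, 0.0], [-4.7, 0.0, 0.0, 0.0, 0.0, 0.0], [-4.6, 0.0, 0.0, 0.0, 0.0, 0.0]]
[[-4.7, 0.0, 0.0, 0.0, 0.0, 0.0], [-4.7, 0.0, 0.0, 0.0, 0.0, 0.0], [-4.6, 0.0, 0.0, 0.0, 0.0, 0.0], [-4.7, 0.0, 0.0, 0.0, 0.0, 0.0], [-4.7, -0.1, 0.0, 0.0, 0.0, 0.0]]
[[-8.7, 0.0, -0.5, 0.0, 0.0, 0.0], [-8.1, 0.0, -1.3, 0.0, 0.0, 0.0], [-8.2, 0.0, -0.9, 0.0, 0.0, 0.0], [-8.2, 0.0, -0.4, 0.0, 0.0, 0.0], [-8.4, 0.0, 0.2, 0.0, 0.0, 0.0]]
[[-8.4, 0.0, 0.6, 0.0, 0.0, 0.0], [-8.3, 0.0, 1.2, 0.0, 0.0, 0.0], [-8.4, 0.0, 1.6, 0.0, 0.0, 0.0], [-8.3, 0.0, 2.2, 0.0, 0.0, 0.0], [-8.1, 0.0, 2.7, 0.0, 0.0, 0.0]]
[[-8.1, 0.0, 3.2, 0.0, 0.0, 0.0], [-7.9, 0.0, 3.7, 0.0, 0.0, 0.0], [-7.7, 0.0, 4.2, 0.0, 0.0, 0.0], [-7.5, 0.0, 4.7, 0.0, 0.0, 0.0], [-7.2, 0.0, 5.1, 0.0, 0.0, 0.0]]
[[-7.0, 0.0, 5.6, 0.0, 0.0, 0.0], [-6.6, 0.0, 6.1, 0.0, 0.0, 0.0], [-6.3, 0.0, 6.5, 0.0, 0.0, 0.0], [-5.9, 0.0, 6.8, 0.0, 0.0, 0.0], [-5.6, 0.0, 7.3, 0.0, 0.0, 0.0]]
[[-5.1, 0.0, 7.6, 0.0, 0.0, 0.0], [-4.7, 0.0, 8.0, 0.0, 0.0, 0.0], [-4.2, 0.0, 8.3, 0.0, 0.0, 0.0], [-3.7, 0.0, 8.6, 0.0, 0.0, 0.0], [-3.3, 0.0, 8.8, 0.0, 0.0, 0.0]]
end [ 501.1 -273.2  200. ] [-180.   -0.   46.]
```

View pics/side7c.png

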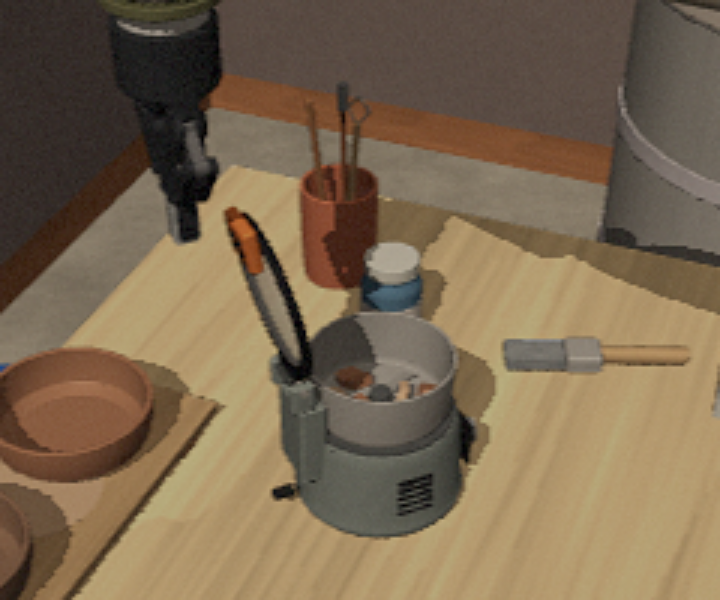

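The fingers are at (180,220) px in the crop, behind the orange pad at (240,240). All the shards I can see are in the bowl at about (385,385). I start pushing.

Request:
apply_moves --pt "-10 1.5 1.5 0 0 0" --pt "-4.5 0 0 0 0 0" --pt "-4.5 0 0 0 0 0" --pt "-4.5 0 0 0 0 0" --pt "-4.5 0 0 0 0 0"

```text
time: 27.78
tool_pos: [638.7, -131.1, 300.0]
tcp_rot: [180.0, -0.0, 46.0]
ft_force: [2.2, 2.8, 2.0]
finger_gap: -0.1
grip_force: 1.5
```

Request:
apply_moves --pt "-5 0 0 0 0 0" --pt "-5 0 0 0 0 0" --pt "-5 0 0 0 0 0" --pt "-5 0 0 0 0 0" --pt "-5 0 0 0 0 0"

```text
time: 28.4
tool_pos: [621.1, -149.2, 299.8]
tcp_rot: [-180.0, -0.0, 46.0]
ft_force: [2.6, 2.0, 3.2]
finger_gap: -0.1
grip_force: 1.6
```

Request:
apply_moves --pt "-8.5 0 -0.5 0 0 0" --pt "-8 0 -1 0 0 0" --pt "-8 0 -1 0 0 0" --pt "-8 0 -0.5 0 0 0" --pt "-8.5 0 0 0 0 0"

```text
time: 29.02
tool_pos: [592.4, -178.7, 302.5]
tcp_rot: [-179.9, -0.0, 46.0]
ft_force: [3.2, 3.2, -2.3]
finger_gap: -0.3
grip_force: 1.9
```

```bash
python3 - <<'E'
from h import *
st(); s=sense(); print('mill xyz',np.round(tomill(s['tool_pos']),1))
for c in('top','side'):
  eyes.snapshot(c); print(models.place_of('pad',c)[:1])
E
```

```text
t 29.025 p [ 592.4 -178.7  302.5] [-179.9   -0.    46. ] q [-22.   9.  74.   0.  97.  22.] F [ 3.2  3.2 -2.3] -0.2902668469556081 1.8701366242021322
mill xyz [7.550e+01 1.000e-01 3.025e+02]
[{'xyz': [586.7, -182.8, 313.5], 'confidence': 0.8}]
[{'xyz': [588.9, -186.0, 313.1], 'confidence': 0.76}]
```

Request:
apply_moves --pt "-8.5 0 0.5 0 0 0" --pt "-8.5 0 1 0 0 0" --pt "-8.5 0 1.5 0 0 0" --pt "-8.5 0 2 0 0 0" --pt "-8 0 3 0 0 0"

```text
time: 29.85
tool_pos: [563.5, -209.0, 294.9]
tcp_rot: [180.0, -0.0, 46.0]
ft_force: [4.0, 3.9, -2.0]
finger_gap: -0.0
grip_force: 2.3
```

Request:
apply_moves --pt "-8 0 3 0 0 0" --pt "-8 0 3.5 0 0 0" --pt "-7.5 0 4 0 0 0" --pt "-7.5 0 4.5 0 0 0" --pt "-7 0 5 0 0 0"

```text
time: 30.48
tool_pos: [537.4, -236.1, 275.2]
tcp_rot: [180.0, -0.1, 46.0]
ft_force: [4.8, 4.5, 0.8]
finger_gap: -0.2
grip_force: 2.8
```

```bash
python3 - <<'E'
from h import *
st(); s=sense(); print('mill xyz',np.round(tomill(s['tool_pos']),1))
for c in('top','side'):
  eyes.snapshot(c); print(models.place_of('pad',c)[:1])
po=[]; q=R([180,0,46])
for f,s0 in zip(np.linspace(40.7,7,10),np.linspace(148,157,10)):
    f=np.radians(f); po.append((np.array(mw(98-np.cos(f)*s0+16*np.sin(f),165+np.sin(f)*s0+16*np.cos(f))),q))
seq(po)
E
```

```text
t 30.475 p [ 537.4 -236.1  275.2] [ 1.8e+02 -1.0e-01  4.6e+01] q [-29.   4.  82.   0.  94.  15.] F [4.8 4.5 0.8] -0.178386614733261 2.7689105411991477
mill xyz [ -4.1  -0.3 275.2]
[{'xyz': [540.8, -233.4, 286.3], 'confidence': 0.79}]
[{'xyz': [542.0, -234.2, 286.7], 'confidence': 0.71}]
[[0.2, -0.3, 1.7, 0.001, -0.001, -0.001], [-7.7, 0.0, 6.3, 0.0, 0.0, 0.0], [-7.2, 0.0, 6.8, 0.0, 0.0, 0.0], [-6.9, 0.0, 7.3, 0.0, 0.0, 0.0], [-6.4, 0.0, 7.9, 0.0, 0.0, 0.0]]
[[-5.9, 0.0, 8.3, 0.0, 0.0, 0.0], [-5.4, 0.0, 8.7, 0.0, 0.0, 0.0], [-4.8, 0.0, 9.1, 0.0, 0.0, 0.0], [-4.2, 0.0, 9.5, 0.0, 0.0, 0.0], [-3.6, 0.0, 9.7, 0.0, 0.0, 0.0]]
end [ 501.2 -273.2  200.1] [-180.   -0.   46.]
```

Request:
apply_moves --pt "-7 0 7 0 0 0" --pt "-7 0 7 0 0 0" --pt "-6.5 0 7.5 0 0 0" --pt "-6 0 8 0 0 0" --pt "-5.5 0 8.5 0 0 0"

```text
time: 31.3
tool_pos: [514.9, -260.6, 239.1]
tcp_rot: [179.8, 0.1, 45.9]
ft_force: [-1.2, 0.5, 9.8]
finger_gap: -0.1
grip_force: 4.0
```

```bash
python3 - <<'E'
from h import *
st(); s=sense(); print('mill xyz',np.round(tomill(s['tool_pos']),1))
p,d=save('side','side8.png'); print(models.place_of('pad','side')[:1])
cv2.imwrite('pics/side8c.png',cv2.resize(p[90:260,220:440,::-1],None,fx=3,fy=3))
eyes.snapshot('top'); print(models.place_of('pad','top')[:1])
E
```

```text
t 31.3 p [ 514.9 -260.6  239.1] [1.798e+02 1.000e-01 4.590e+01] q [-32.   3.  87.  -0.  90.  12.] F [-1.2  0.5  9.8] -0.06531761371340769 4.019125699996948
mill xyz [-37.3  -1.2 239.1]
[{'xyz': [520.7, -256.6, 255.6], 'confidence': 0.72}]
[{'xyz': [515.7, -258.9, 255.3], 'confidence': 0.64}]
```

View pics/side8c.png

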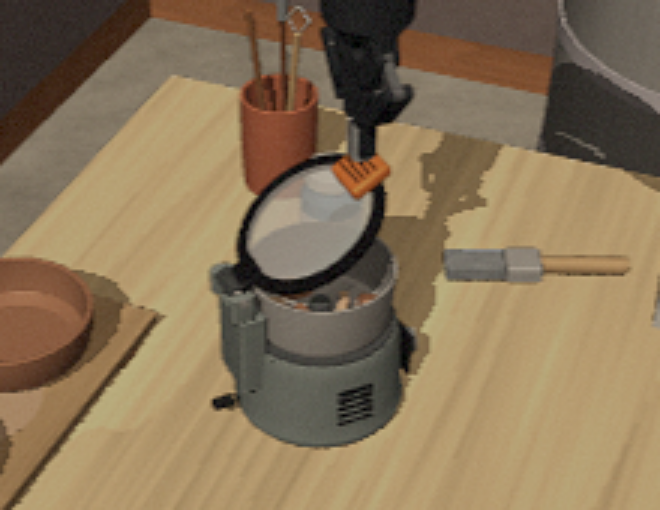

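The crop shows the lid about half shut, with the fingertip at (365,155) next to the pad's outer edge at (362,175). The contact is unclear, so I'll check it with the depth image.

```bash
python3 - <<'E'
from h import *
for c in('side','top'):
    p,d=eyes.snapshot(c)
    hsv=cv2.cvtColor(p,cv2.COLOR_RGB2HSV)
    m=(hsv[...,0]<16)&(hsv[...,1]>190)&(hsv[...,2]>90)
    X=world(c,m,d)
    M=np.array([tomill(x) for x in X]); k=(abs(M[:,0]+30)<60)&(abs(M[:,1])<40)&(M[:,2]>200); M=M[k]
    print(c,len(M),np.percentile(M,[3,50,97],axis=0).round(1))
    if len(M)>10:
        A=np.c_[M[:,:2],np.ones(len(M))]; print('plane z=',np.linalg.lstsq(A,M[:,2],rcond=None)[0].round(3))
    # dark finger pixels close above
    Y=world(c,(p.max(2)<90),d); N=np.array([tomill(x) for x in Y]); k=(abs(N[:,0]+37)<30)&(abs(N[:,1])<40)&(N[:,2]>235)&(N[:,2]<310); N=N[k]
    for lo in range(235,310,10):
        b=N[(N[:,2]>=lo)&(N[:,2]<lo+10)]
        if len(b): print(lo,len(b),b.min(0).round(0),b.max(0).round(0))
E
```

```text
side 81 [[-49.6 -15.2 239.8]
 [-30.5  13.4 249.7]
 [-17.4  24.9 261.7]]
plane z= [-5.230e-01 -1.800e-01  2.355e+02]
235 32 [-46. -39. 236.] [-28.  40. 245.]
245 4 [-43. -23. 245.] [-25.  23. 255.]
255 6 [-46.  -3. 260.] [-26.   7. 264.]
265 22 [-42.  -2. 266.] [-25.  15. 275.]
275 20 [-41.   4. 276.] [-24.  15. 284.]
285 32 [-46.  -3. 285.] [-24.  17. 294.]
295 14 [-43.  -7. 295.] [-22.  15. 305.]
305 25 [-45. -27. 305.] [-20.  31. 310.]Traceback (most recent call last):
  File "<stdin>", line 7, in <module>
IndexError: too many indices for array: array is 1-dimensional, but 2 were indexed
```

```bash
python3 - <<'E'
from h import *
p,d=eyes.snapshot('side'); c=eyes.get_calibration('side');K=np.array(c['intrinsics']);Rc=np.array(c['R']);tc=np.array(c['t'])
s=sense();t=np.array(s['tool_pos']); print('F',s['ft_force'].round(1), 'cam at mill',np.round(tomill(-Rc.T@tc),0))
for h in range(-6,70,6):
    X=Rc@(t+[0,0,h])+tc; u=K@X/X[2]; i,j=int(round(u[1])),int(round(u[0]))
    print(h,(j,i),'z exp %.0f seen %.0f'%(X[2],d[i,j]),p[i,j])
u0,v0=j-14,120
X=Rc@t+tc;u=K@X/X[2];j,i=int(u[0]),int(u[1])
for r in range(i-22,i+14,2):
    print(r,' '.join('%3d,%3d'%(p[r,k,0],p[r,k,2]) for k in range(j-14,j+16,2)))
E
```

```text
F [-1.2  0.5  8.7] cam at mill [413. 863. 875.]
-6 (340, 151) z exp 1140 seen 1107 [185 121  61]
0 (340, 149) z exp 1135 seen 1112 [147  79  35]
6 (340, 147) z exp 1131 seen 1112 [165  90  43]
12 (340, 145) z exp 1127 seen 1121 [134  68  31]
18 (340, 143) z exp 1123 seen 1113 [71 73 69]
24 (340, 141) z exp 1118 seen 1101 [18 14 19]
30 (340, 139) z exp 1114 seen 1100 [26 22 25]
36 (340, 137) z exp 1110 seen 1092 [19 20 21]
42 (340, 135) z exp 1105 seen 1091 [22 19 19]
48 (341, 132) z exp 1101 seen 1067 [26 28 26]
54 (341, 130) z exp 1097 seen 1060 [45 43 38]
60 (341, 128) z exp 1093 seen 1059 [31 28 28]
66 (341, 126) z exp 1088 seen 1076 [17 20 21]
126  75, 28 125, 71 194,119 180,114 132, 97  26, 29  26, 27  25, 23  17, 21  25, 23  24, 26  18, 15  13, 15  22, 15   2,  0
128  76, 30 123, 72 119, 70 117, 68 116, 67  88, 51  17, 18  12, 11  31, 28  23, 27  28, 22  16, 15   7,  7   8,  2 115, 88
130  73, 23 120, 69 120, 69 119, 69 115, 66 117, 75  32, 27  19, 22  45, 38  29, 31  11,  9   8, 11   4, 10  96, 66 125, 96
132  87, 40 118, 65 117, 64 115, 64 124, 71 115, 75  95, 83  45, 38  26,
[... 1087 characters left out ...]
 180, 46 184, 47 120, 34 183, 53 181, 55 142, 33  95, 31 180,112 170,101 174,104
152 170,146 173,150 174,149 172,148 173,155 140, 57 184, 47 184, 64 173, 48 139, 26  31, 15   5, 11 175,105 174,106 176,108
154 145,136 159,140 162,141 165,144 160,141 148,143 166, 34 170, 44 129, 29 103, 82  23, 18  16, 21 152, 89 178,112 176,107
156 151,144 152,147 151,146 150,146 153,147 152,147 136,128 116, 65 164,141 156,126  12,  7  15, 24 162, 95 179,110 179,108
158 150,143 153,146 151,145 150,144 154,148 141,129 140,129 138,129 165,139 139,115  25, 22  13,  1 162, 97 182,109 176,106
160 147,139 148,140 146,140 142,132 139,127 137,125 141,130 145,129 165,137 127,105  20, 23  13, 13 175,105 179,109 175,106
```

The depth check says the tip rests on the pad face near the pad's centre, with the lid at about 30°, and the force is almost purely vertical at 9 N. The finger ends about 15 mm short of the reported TCP, so I'll use force for the final stop.

Request:
apply_moves --pt "-3.5 0 5 0 0 0" --pt "-3.5 0 5.5 0 0 0" --pt "-3 0 5.5 0 0 0" --pt "-3 0 6 0 0 0" --pt "-3 0 6 0 0 0"

```text
time: 32.28
tool_pos: [503.7, -272.4, 211.2]
tcp_rot: [179.8, 0.1, 45.9]
ft_force: [-2.4, 0.1, 10.2]
finger_gap: -0.4
grip_force: 4.4
```

```bash
python3 - <<'E'
from h import *
st(); s=sense(); print('mill xyz',np.round(tomill(s['tool_pos']),1))
for c in('side','top'):
    eyes.snapshot(c)
    for r in models.place_of('pad',c)[:1]: print(np.round(tomill(r['xyz']),1),r['confidence'])
E
```

```text
t 32.275 p [ 503.7 -272.4  211.2] [1.798e+02 1.000e-01 4.590e+01] q [-33.   3.  90.  -0.  87.  11.] F [-2.4  0.1 10.2] -0.3647245618421132 4.422965012490749
mill xyz [-53.6  -1.2 211.2]
[-46.8  -1.8 228.5] 0.94
[-4.94e+01  2.00e-01  2.31e+02] 0.77
```

```bash
python3 - <<'E'
from h import *
p,d=save('side','side9.png')
cv2.imwrite('pics/side9c.png',cv2.resize(p[105:180,300:390,::-1],None,fx=8,fy=8,interpolation=cv2.INTER_CUBIC))
E
```

```text
(no output)
```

View pics/side9c.png

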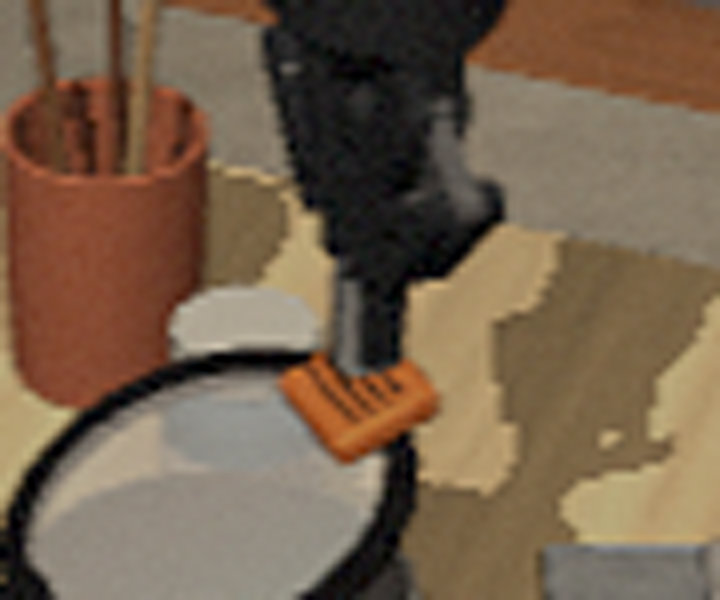

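The crop shows the fingertip ending on the pad's ridged face at (365,370), so the contact is good. I continue down along the arc.

Request:
apply_moves --pt "-2.5 0 6 0 0 0" --pt "-2 0 6 0 0 0" --pt "-2 0 6 0 0 0" --pt "-1.5 0 6 0 0 0" --pt "-1.5 0 6 0 0 0"

```text
time: 33.15
tool_pos: [496.6, -279.9, 181.2]
tcp_rot: [179.8, 0.2, 45.9]
ft_force: [-5.6, -2.7, 11.2]
finger_gap: -0.1
grip_force: 5.0
```

Request:
apply_moves --pt "-1 0 3 0 0 0" --pt "-0.5 0 3 0 0 0" --pt "-0.5 0 2 0 0 0" --pt "0 0 2 0 0 0" --pt "0 0 0 0 0 0"

```text
time: 33.78
tool_pos: [495.1, -281.5, 171.2]
tcp_rot: [179.8, 0.2, 45.9]
ft_force: [-5.9, -3.3, 10.5]
finger_gap: 0.3
grip_force: 5.2
```

```bash
python3 - <<'E'
from h import *
st(); s=sense(); print('mill xyz',np.round(tomill(s['tool_pos']),1))
for c in('side','top'):
    eyes.snapshot(c)
    for r in models.place_of('pad',c)[:1]: print(np.round(tomill(r['xyz']),1),r['confidence'])
E
```

```text
t 33.775 p [ 495.1 -281.5  171.2] [179.8   0.2  45.9] q [-35.   4.  93.  -0.  83.  10.] F [-5.9 -3.3 10.5] 0.25245534829669025 5.161798791959882
mill xyz [-66.   -1.4 171.2]
[-60.3   0.3 192.6] 0.7
[-63.2  -0.6 194.7] 0.79
```

Request:
apply_moves --pt "-0.5 0 2 0 0 0" --pt "-0.5 0 2 0 0 0" --pt "-0.5 0 2 0 0 0" --pt "0 0 2 0 0 0" --pt "0 0 1 0 0 0"

```text
time: 34.6
tool_pos: [494.1, -282.4, 162.2]
tcp_rot: [179.8, 0.2, 45.9]
ft_force: [-6.7, -3.9, 12.3]
finger_gap: 0.0
grip_force: 5.4
```

Request:
apply_moves --pt "0 0 0.5 0 0 0" --pt "0 0 0.5 0 0 0" --pt "0 0 0.5 0 0 0" --pt "0 0 0 0 0 0" --pt "0 0 0 0 0 0"

```text
time: 35.22
tool_pos: [494.0, -282.6, 160.7]
tcp_rot: [179.8, 0.2, 45.9]
ft_force: [-6.8, -3.9, 11.4]
finger_gap: -0.1
grip_force: 5.4
```

```bash
python3 - <<'E'
from h import *
st(); s=sense(); print('mill xyz',np.round(tomill(s['tool_pos']),1))
for c in('side','top'):
    eyes.snapshot(c)
    for r in models.place_of('pad',c)[:1]: print(np.round(tomill(r['xyz']),1),r['confidence'])
E
```

```text
t 35.225 p [ 494.  -282.6  160.7] [179.8   0.2  45.9] q [-35.   4.  94.  -0.  82.   9.] F [-6.8 -3.9 11.4] -0.1440709777889854 5.44162146281451
mill xyz [-67.7  -1.3 160.7]
[-60.8   1.8 182.6] 0.58
[-63.2  -3.4 183.6] 0.93
```

Nearly shut, so I'll creep down until the force rises.

Request:
apply_moves --pt "0 0 0.5 0 0 0" --pt "0 0 0.5 0 0 0" --pt "0 0 0.5 0 0 0" --pt "0 0 0 0 0 0" --pt "0 0 0 0 0 0"

```text
time: 36.05
tool_pos: [493.9, -282.7, 159.3]
tcp_rot: [179.8, 0.2, 45.9]
ft_force: [-7.2, -3.3, 11.3]
finger_gap: -0.1
grip_force: 5.7
```

Request:
apply_moves --pt "0 0 0.5 0 0 0" --pt "0 0 0.5 0 0 0" --pt "0 0 0 0 0 0" --pt "0 0 0 0 0 0" --pt "0 0 0 0 0 0"

```text
time: 36.67
tool_pos: [493.9, -282.8, 158.8]
tcp_rot: [179.8, 0.2, 45.9]
ft_force: [-9.2, -3.2, 13.7]
finger_gap: -0.1
grip_force: 7.2
```

Force has begun to rise, so the stop is being reached.

Request:
apply_moves --pt "-0.3 0 0.5 0 0 0" --pt "0 0 0 0 0 0" --pt "0 0 0 0 0 0" --pt "0 0 0 0 0 0" --pt "0 0 0 0 0 0"

```text
time: 37.3
tool_pos: [493.9, -282.8, 158.8]
tcp_rot: [179.8, 0.2, 45.9]
ft_force: [-8.7, -0.5, 16.8]
finger_gap: -0.3
grip_force: 8.5
```

Request:
apply_moves --pt "-0.3 0 0.5 0 0 0" --pt "0 0 0 0 0 0" --pt "0 0 0 0 0 0" --pt "0 0 0 0 0 0" --pt "0 0 0 0 0 0"

```text
time: 37.92
tool_pos: [493.9, -282.8, 158.7]
tcp_rot: [179.8, 0.2, 45.9]
ft_force: [-9.1, 0.4, 20.2]
finger_gap: -0.1
grip_force: 9.9
```

Request:
apply_moves --pt "0 0 0.5 0 0 0" --pt "0 0 0.3 0 0 0" --pt "0 0 0 0 0 0" --pt "0 0 0 0 0 0" --pt "0 0 0 0 0 0"

```text
time: 38.55
tool_pos: [494.0, -282.9, 158.7]
tcp_rot: [179.8, 0.2, 45.9]
ft_force: [-11.9, 1.1, 24.1]
finger_gap: -0.3
grip_force: 12.2
```

```bash
python3 - <<'E'
from h import *
st(); s=sense(); print('mill xyz',np.round(tomill(s['tool_pos']),1))
for c in('side','top'):
    p,d=eyes.snapshot(c)
    for n in('pad','scoop','test_cup','glaze_jar','brush','rib'):
        r=models.place_of(n,c)[:1]
        if r: print(c,n,np.round(r[0]['xyz'],1),round(r[0]['confidence'],2), np.round(tomill(r[0]['xyz']),1) if n=='pad' else '')
    print([(np.round(x['xyz']),round(x['confidence'],2)) for x in models.boxes_of('shard1',c)])
    m=models.cut_out('lid',c)
    if m:
        M=np.array([tomill(x) for x in world(c,m[0]['pixels'],d)]); k=(np.hypot(M[:,0],M[:,1])<75)&(abs(M[:,2]-170)<25)
        A=np.c_[M[k][:,:2],np.ones(k.sum())]; print('lid plane',np.linalg.lstsq(A,M[k][:,2],rcond=None)[0].round(3))
st()
E
```

```text
t 38.55 p [ 494.  -282.9  158.7] [179.8   0.2  45.9] q [-35.   4.  94.  -0.  82.   9.] F [-11.9   1.1  24.1] -0.2876039806312251 12.22647936665453
mill xyz [-67.9  -1.5 158.7]
side pad [ 498.1 -277.2  180.8] 0.85 [-60.9  -0.6 180.8]
side scoop [512.4 230.2   1.2] 0.77 
side test_cup [505.3 448.8   0.7] 0.7 
side glaze_jar [ 620.  -468.3   -1.5] 0.64 
side brush [ 393.2 -510.7    1.3] 0.95 
side rib [365.9 440.1   3.1] 0.97 
[]
lid plane [-4.40000e-02 -2.20000e-02  1.69022e+02]
top pad [ 394.2 -505.4    1.5] 0.7 [-297.2  -84.3    1.5]
top scoop [510.2 228.6   2.1] 0.64 
top test_cup [ 536.5 -232.7  159.3] 0.64 
top glaze_jar [ 6.144e+02 -4.704e+02 -3.000e-01] 0.59 
top brush [ 392.  -505.8   -3. ] 0.66 
top rib [369.8 436.5  -1.5] 0.65 
[(array([ 545., -208.,  168.]), 0.62)]
lid plane [-1.90000e-02 -5.00000e-03  1.69942e+02]
t 39.45 p [ 493.9 -282.8  158.6] [179.8   0.2  45.9] q [-35.   4.  94.  -0.  82.   9.] F [-11.8   2.1  24.8] 0.12262244876017377 12.225799080915749
```

```bash
python3 -c "
from h import *
print(job.hand_in()); st()"
```

```text
the job is handed in; nothing more can be done
None
the job is handed in; nothing more can be done
```

I tipped the shards into the mill bowl, stood the empty scoop back on the bench and let go, and handed in at 39.5 s with the lid held fully shut at about 25 N; the cup, jar, brush and rib did not move. I did not count all six shards in the bowl, but the tray is empty and none showed on the bench.

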